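# Close the centrifuge and start the spin

## Robot

A 6-joint arm with a two-finger parallel gripper is mounted at the origin on the work surface. World frame = base frame: x ahead of the robot, y to its left, z up, the work surface at z = 0. Lengths are in mm, angles in rad, forces in N, time in s.
With the tool pointing down it reaches from about 275 to 1000 mm from the base axis. Payload 8.4 kg.
Tool frame: the origin (TCP) lies between the finger pads; the fingertips stand 8 mm ahead of it and the grasp point (between the pads) lies 11 mm behind it (tcp_to_tips is the distance from the TCP to the fingertips, in mm); z points along the fingers, y is the line along which they close (so a half turn about z gives the same grasp; the last joint's range is limited). The gripper opens to 85 mm and grips with 20 to 120 N. Pads are 22 mm wide; open, the fingers measure 114 mm over their backs; the gripper's body (76 mm by 85 mm) begins 54 mm behind the grasp point. The pads swing forward as they close: fully open they stand 13 mm farther back than shut.
Start: joints at [-1.121, 0.353, 1.633, -0, 1.155, -0.002], TCP at [272.865, -562.292, 239.281] pointing down, gripper open.
Joint ranges: [-2.63, 2.63], [-0.92, 2.1], [0.06, 2.66], [-1.3, 4.44], [0, 2.69], [-3.02, 3.02]. Speed limits (rad/s): [2.22, 2.22, 2.79, 3.14, 3.14, 3.14].

## Interface

Orientations are given as [roll, pitch, yaw] about the fixed x, y, z axes, in that order (R = Rz(yaw) Ry(pitch) Rx(roll)).
In Python, from rig import * gives the robot as it stands.
- The arm moves only by the tool step_arm, never from a script. Its argument "motion" is a list of rows, each an object with "claw": the finger opening in mm, from 0 to 85.4; "delta_pos": the shift along the tool's x, y, z in mm, a list of three; "turn": the turn about the tool's z in rad. In form: [{"claw": claw, "delta_pos": [dx, dy, dz], "turn": turn}, ...]. A call has 1 to 8 rows; each row shifts and turns the commanded pose from where the row before left it, along the tool's axes as they then stand; what a row does not reach is not made up. A row lasts 1/12 s, in which the tool goes at most 41.7 mm and 7.16 degrees, less where a joint would pass 70% of its speed; a pose out of reach is approached as far as the arm can. A call is refused whole if a number of a shift passes 41.7 or a number of a turn 0.125, either way. A call with a gripper value outside its range is refused whole. The fingers move at their own pace and stop on an object; "force" is the grip in N (left out, the last holds). Time passes only in rows, so rows that do not move let the fingers close. It gives the time, the measured TCP pose, the force, the opening and the grip force at its end, in the units of the state.
- sense(): the state, without advancing time (a new reading comes with each control period).
- grab_frame(name): name is "scene" or "top" or "wrist"; returns a dict with "img" (384x512x3 uint8, red, green, blue), "vertical_fov" (degrees; the focal length in pixels is half the picture's height over the tangent of half this angle, whatever the lens; pixels are square), "cx", "cy" (the principal point, pixels), "R" (3x3) and "t" (3): a world point X has camera coordinates R X + t. Camera axes: x right, y down, z forward; pixel columns grow to the right and rows downward; lengths in mm; the calibration is good to about 2 mm. A picture is of the moment at which its call begins. There is no depth.
- sign_off(): hands the job in; it is judged then, once.
The state is a dict: "clock": time; "qpos": joint angles; "qvel": joint speeds; "joint_efforts": joint torques, N m; "eef_pos": TCP position; "tcp_rot": TCP orientation; "contact_force": force on the tool from outside, world axes, zero at the start; "wrist_torque": the same for the moment, N m; "opening": opening from 0.0 (shut) to 1.0 (fully open); "grasp_force": force on a finger pad.
Only numpy, scipy, OpenCV 4.12 (cv2) and the standard library are available. Lean on these libraries where they do the work, as an engineer would, in place of code of your own. Each camera call takes 0.05 s, during which the arm holds its last target. There are 200 camera calls.

## Task

The loaded centrifuge has been left open: push its lid fully shut with your fingertips on the outside of the lid, without slamming it, then press the green START key right down and let it go. The inside of the lid and the rotor are contaminated, so do not touch them; do not press the red STOP key, and leave the rack, burner, vial and dishes standing where they are. Nothing is to be gripped or lifted.

Things in the scene. Friction and masses are not known exactly. Their poses are not given: they have to be found in the camera images.
- centrifuge: Bench microcentrifuge, white on blue-grey base, 260 mm deep (x) by 230 wide (y), fixed. Origin: centre of its underside; x runs front to rear, y to the operator's left, z up. Flat deck 115 mm high from x = -0.060 to 0.130, with a bowl 156 mm across (centre x = 0.025). In front of it the control panel slopes 20 degrees down to the front. Top of the shut lid: 145 mm above the bench.
- lid (a joint): Lid angle in rad: 0 = fully shut, flat on the deck (hard stop); grows as it opens, at most 1.5; starts at 0.75 to 1.35. Rear friction hinge: the lid (0.35 kg) stays at any angle and does not fall; up to 6 N at its front edge moves it. No latch: friction keeps it shut.
- lid_hinge (a point): Middle of the lid's hinge axis, at (0.118, 0, 0.117) in the centrifuge's frame; the axis runs along the centrifuge's y. The point's axes turn with the lid: its x points from the lid's front edge to the hinge, its z out of the lid's outer (top) face.
- lid_front (a point): Middle of the front edge of the lid's flat outer face: 176 mm from the hinge along the lid, 28 mm out from the hinge plane; axes as lid_hinge. The lid is a white slab 200 mm wide, 26 mm thick, 7 mm edge radius, with a dark flush window 90 mm across and a blue-grey lip (90 mm wide, 11 mm thick) that reaches 14 mm beyond its front edge.
- lid_inside: Grey liner with the black ring seal on the lid's inner face (the face towards the bowl), with the underside of the lip. Contaminated: not to be touched. Origin and axes as lid_hinge.
- rotor: Aluminium rotor, 132 mm across, with orange and blue tube caps, in the bowl. Origin: centre of its underside, 58 mm above the bench; its top is 104 mm above the bench. Not to be touched.
- start_key (a joint): Green START key with a white triangle: 0 = released, grows as it is pressed, 0.004 m = fully down. Spring return: 1.5 N to start, 5 N for fully down.
- start_key_top (a point): Centre of the START key's face (24 mm x 32 mm, 7 mm proud of the panel), at (-0.097, -0.070, 0.109) in the centrifuge's frame. Its z is the outward normal of the key: up, leaning 20 degrees towards the centrifuge's front. The key is pressed along -z.
- stop_key (a joint): Red STOP key with a white square, same size and spring as the START key: 0 = released, 0.004 m = fully down.
- stop_key_top (a point): Centre of the STOP key's face, at (-0.097, +0.070, 0.109) in the centrifuge's frame; axes as start_key_top.
- tube_rack: Loose white test-tube rack with four corked tubes, 170 x 60 mm, 134 mm high with the corks, to the left rear of the centrifuge. Origin: centre of its underside.
- burner: Loose glass spirit burner, unlit, with its steel cap on: 72 mm across, 83 mm high. Origin: centre of its underside.
- vial: Loose small clear vial with a blue cap, 26 mm across, 45 mm high. Origin: centre of its underside.
- dishes: Loose stack of three culture dishes with amber medium, 92 mm across, 45 mm high. Origin: centre of its underside. Burner, vial and dishes stand beside the centrifuge, two at its right and one at its left in front of the rack, in any order.
Mind the look-alikes: they are no part of the job. Leave any blue or pink look-alike of the burner alone.

How it is judged:
By the outcome, as a careful person would: the job done as asked, in the order asked, and still so for the second after the job is handed in, with the robot touching nothing.
It also fails if it takes over 38 s, if anything falls off the work surface, if the arm or the gripper's body presses on something with over 40 N, if the wrist force passes 120 N, or if a joint passes its speed limit or range.

## Working session

There is one attempt and no reset: what is moved stays moved. The work goes in short steps, Python scripts to look and compute and a tool call to move; the robot and the scene stay as the last step left them, time stands still between calls to the robot, and variables do not carry over. Pictures are saved under pics/ and viewed, at most 10 in all, crops included, and the job is handed in when it is done.

Besides the shell and the picture viewer there is one more tool, called after ">>>" as name(argument=value, ...) on one line, values as JSON. step_arm: Moves the arm, as the interface text tells. Its arguments: {"type":"object","properties":{"motion":{"type":"array","items":{"type":"object","properties":{"claw":{"type":"number"},"delta_pos":{"type":"array","items":{"type":"number"}},"turn":{"type":"number"}}}},"force":{"type":"number"}},"required":["motion"]}

```bash
mkdir -p pics; python3 - <<'E'
from rig import *
import cv2,numpy as np,pickle
d={}
for n in ("scene","top"):
    f=grab_frame(n); d[n]=f; cv2.imwrite(f"pics/{n}0.png",cv2.cvtColor(f["img"],cv2.COLOR_RGB2BGR))
    print(n,f["vertical_fov"],f["cx"],f["cy"],np.round(f["R"],3).tolist(),np.round(f["t"],1))
pickle.dump(d,open("f0.pkl","wb"))
print(sense())
E
```

```text
scene 55.45015525251563 248.77701591184623 197.84211487090917 [[-0.76, 0.65, 0.017], [0.414, 0.503, -0.758], [-0.502, -0.569, -0.652]] [ 397.7  -99.5 1151.5]
top 48.214234564120304 249.68262400288143 179.31362062535493 [[-0.003, -1.0, -0.0], [-0.993, 0.003, -0.115], [0.115, 0.0, -0.993]] [  -2.8  547.4 1175. ]
{'clock': 0.1, 'qpos': array([-1.12138947e+00,  3.53601448e-01,  1.63404694e+00, -2.35116519e-06,
        1.15520662e+00, -2.37248430e-03]), 'qvel': array([-0.00084363, -0.00115802, -0.00284441,  0.00039146,  0.00251855,
       -0.00160018]), 'joint_efforts': array([ 9.56224867e-04, -6.06359625e+01, -3.42816567e+01,  5.87864929e-05,
        3.87545937e-03,  8.33078093e-05]), 'eef_pos': array([ 272.68963347, -561.91527974,  238.62814793]), 'tcp_rot': array([-3.14033029e+00, -8.45098280e-07,  4.51780289e-01]), 'contact_force': array([-0.41247986, -0.17007426,  0.21544878]), 'wrist_torque': array([-0.03100448,  0.02729014, -0.03347688]), 'grasp_force': 0.0, 'opening': 1.0003907273562807}
```

View pics/scene0.png

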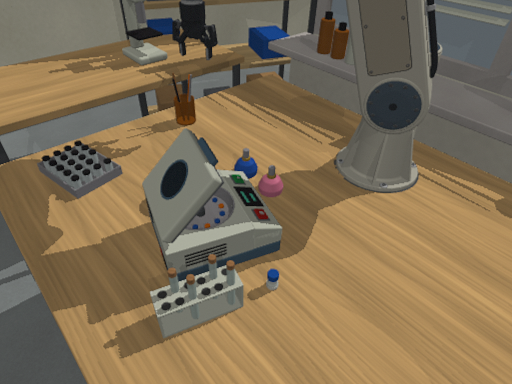

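View pics/top0.png

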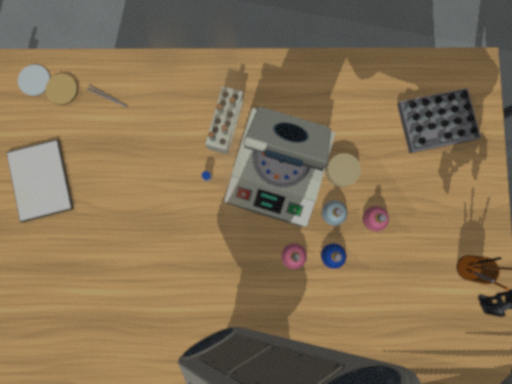

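Top view: centrifuge at about (280,165), with its front towards the robot. Green START key is at (294,209), red STOP at (244,193) and the display at (270,200). The lid is open, its front edge around (290,155). The real burner is (335,213); the look-alikes are pink (294,256), blue (334,256) and pink (376,218). Candidates for START are the green key (294,209), the green display text (270,200) and the red key (244,193). I choose (294,209) and will check it in a crop.

```bash
python3 - <<'E'
import cv2
a=cv2.imread("pics/top0.png")[98:228,218:348]; cv2.imwrite("pics/topc.png",cv2.resize(a,None,fx=4.6,fy=4.6,interpolation=cv2.INTER_CUBIC))
b=cv2.imread("pics/scene0.png")[125:285,135:295]; cv2.imwrite("pics/scenec.png",cv2.resize(b,None,fx=3.75,fy=3.75,interpolation=cv2.INTER_CUBIC))
E
```

```text
(no output)
```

View pics/topc.png

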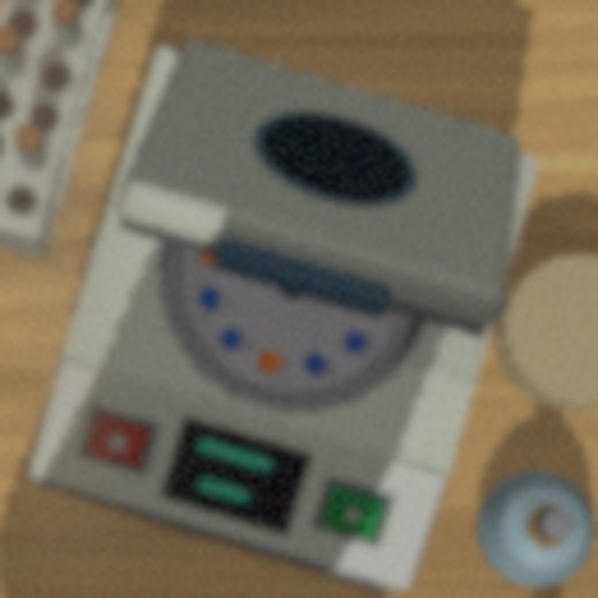

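View pics/scenec.png

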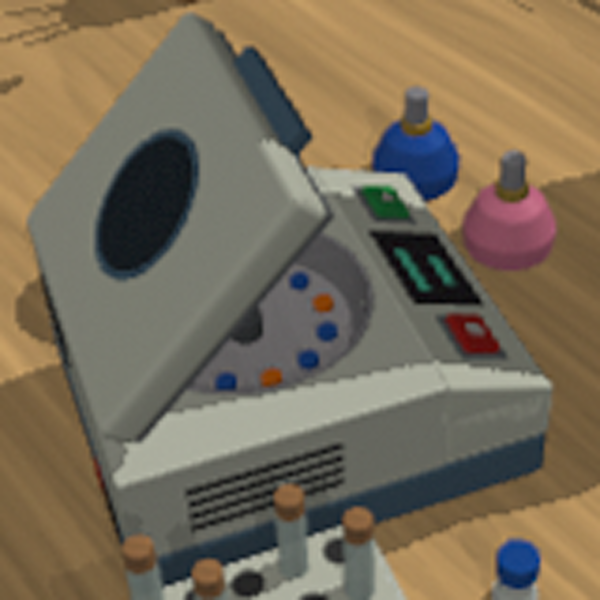

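```bash
cat > h.py <<'E'
import numpy as np,pickle,cv2
from scipy.optimize import least_squares
d=pickle.load(open("f0.pkl","rb"))
def proj(n,P):
    f=d[n]; F=192/np.tan(np.radians(f["vertical_fov"])/2)
    c=np.atleast_2d(P)@np.array(f["R"]).T+np.array(f["t"]); return c[:,:2]/c[:,2:]*F+[f["cx"],f["cy"]]
def top(p): return (np.array(p)+.5)/4.6-.5+[218,98]
def sc(p): return (np.array(p)+.5)/3.75-.5+[135,125]
def W(q,P):
    c,s=np.cos(q[2]),np.sin(q[2]); return np.atleast_2d(P)@np.array([[c,-s,0],[s,c,0],[0,0,1]]).T+[q[0],q[1],0]
def lid(th,s,y,n): return [118-s*np.cos(th)+n*np.sin(th),y,117+s*np.sin(th)+n*np.cos(th)]
E
cat > fit.py <<'E'
from h import *
K=[[-97,-70,109],[-97,70,109]]
def res(q):
    w=W(q,lid(q[3],q[4],0,28)); k=W(q,K)
    return np.concatenate([(proj("top",k)-[top((353,512)),top((119,440))]).ravel(),(proj("scene",k)-[sc((386,203)),sc((474,333))]).ravel(),
     (proj("top",w)-top((335,158))).ravel(),(proj("scene",w)-sc((148,204))).ravel()])
r=least_squares(res,[550,-30,-.2,1,90]); q=r.x; print(q.round(3),r.fun.round(2))
for n,o,k,s in(("top",(218,98),4.6,"topc"),("scene",(135,125),3.75,"scenec")):
    im=cv2.imread(f"pics/{s}.png"); 
    for L in ([lid(q[3],a,b,28) for a,b in((0,-100),(176,-100),(176,100),(0,100))],[lid(q[3],a,b,2) for a,b in((0,-100),(176,-100),(176,100),(0,100))],[[-60,-115,115],[130,-115,115],[130,115,115],[-60,115,115]]):
        p=((proj(n,W(q,L))-o+.5)*k-.5).round().astype(np.int32); cv2.polylines(im,[p],True,(0,0,255),1)
    d[n]["o"]=im
cv2.imwrite("pics/ov.png",cv2.resize(np.hstack([cv2.resize(d["top"]["o"],(600,600)),cv2.resize(d["scene"]["o"],(600,600))]),(800,400),interpolation=cv2.INTER_AREA))
for a in(120,150,176): print(a,W(q,lid(q[3],a,0,28)).round(1))
print(W(q,K).round(1))
E
python3 fit.py
```

```text
[ 5.74342e+02 -8.19400e+01 -3.05000e-01  7.88000e-01  9.28780e+01] [-0.5  -0.21 -0.83 -0.44 -0.01 -1.47 -0.35 -0.88 -0.35  0.12 -0.19 -0.04]
120 [[625.1 -97.9 221.8]]
150 [[604.9 -91.6 243.1]]
176 [[587.4 -86.1 261.5]]
[[ 460.8 -119.6  109. ]
 [ 502.8   13.9  109. ]]
```

View pics/ov.png

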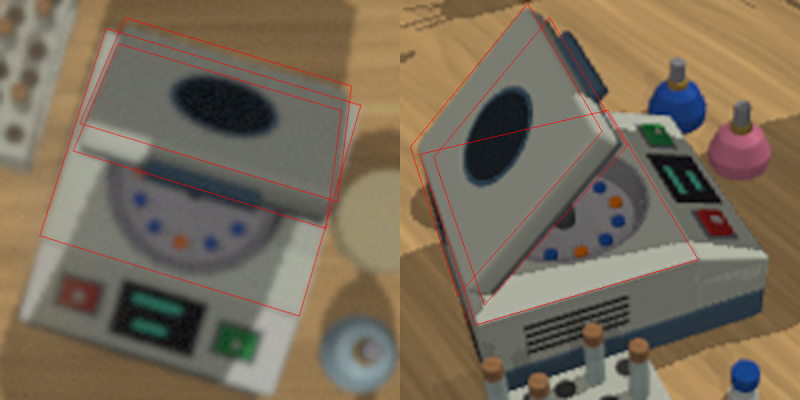

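Top crop: green START with its white triangle is at crop (353,512), red STOP at (119,440). The overlay fits the lid and deck well: centrifuge at (574,-82), yaw -0.305, lid at about 0.79 rad. I'll close the fingers, rise and align the tool yaw.

>>> step_arm(motion=[{"claw":0,"delta_pos":[0,0,-14],"turn":0.108},{"claw":0,"delta_pos":[0,0,-14],"turn":0.108},{"claw":0,"delta_pos":[0,0,-14],"turn":0.108},{"claw":0,"delta_pos":[0,0,-14],"turn":0.108},{"claw":0,"delta_pos":[0,0,-14],"turn":0.108},{"claw":0,"delta_pos":[0,0,-14],"turn":0.108},{"claw":0,"delta_pos":[0,0,-14],"turn":0.109},{"claw":0,"delta_pos":[0,0,0],"turn":0}])

```text
clock: 0.77
eef_pos: [273.3, -563.2, 339.9]
tcp_rot: [3.139, -0.003, -0.31]
contact_force: [0.5, 0.5, 0.4]
opening: -0.001
grasp_force: 0.0
```

```bash
cat > st.py <<'E'
from rig import *
from h import *
q=[574.3,-81.9,-.305]
def st():
    s=sense(); p=np.array(s["eef_pos"]); c,n=np.cos(q[2]),np.sin(q[2]); v=p[:2]-q[:2]
    print(round(s["clock"],2),"c-frame TCP",np.round([c*v[0]+n*v[1],-n*v[0]+c*v[1],p[2]],1),"rot",np.round(s["tcp_rot"],3),"F",np.round(s["contact_force"],1),"op",round(s["opening"],2),"q",np.round(s["qpos"],2))
st()
E
python3 st.py; python3 - <<'E'
import sys; sys.path.insert(0,".")
from h import *
o=None
for t in np.linspace(.788,0,25):
    l=lid(t,150,0,28); p=np.array([l[0]+11,l[2]+8]); print(round(t,3),p.round(1),None if o is None else (p-o).round(1)); o=p
E
```

```text
0.77 c-frame TCP [-142.6 -549.5  339.9] rot [ 3.139e+00 -3.000e-03 -3.100e-01] F [0.5 0.5 0.4] op -0.0 q [-1.12  0.28  1.52  0.    1.35  0.76]
0.788 [ 43.1 251.1] None
0.755 [ 39.  248.2] [-4.1 -2.9]
0.722 [ 35.  245.2] [-4. -3.]
0.69 [ 31.1 242. ] [-3.9 -3.2]
0.657 [ 27.3 238.7] [-3.8 -3.3]
0.624 [ 23.6 235.3] [-3.7 -3.4]
0.591 [ 20.  231.8] [-3.6 -3.5]
0.558 [ 16.6 228.2] [-3.4 -3.6]
0.525 [ 13.3 224.4] [-3.3 -3.7]
0.493 [ 10.1 220.6] [-3.2 -3.9]
0.46 [  7.  216.6] [-3.1 -4. ]
0.427 [  4.  212.6] [-2.9 -4.1]
0.394 [  1.2 208.4] [-2.8 -4.1]
0.361 [ -1.4 204.2] [-2.7 -4.2]
0.328 [ -4.  199.9] [-2.5 -4.3]
0.296 [ -6.3 195.5] [-2.4 -4.4]
0.263 [ -8.6 191. ] [-2.2 -4.5]
0.23 [-10.7 186.4] [-2.1 -4.6]
0.197 [-12.6 181.8] [-1.9 -4.6]
0.164 [-14.4 177.1] [-1.8 -4.7]
0.131 [-16.  172.4] [-1.6 -4.7]
0.099 [-17.5 167.6] [-1.5 -4.8]
0.066 [-18.8 162.8] [-1.3 -4.8]
0.033 [-20.  157.9] [-1.2 -4.9]
0.0 [-21. 153.] [-1.  -4.9]
```

>>> step_arm(motion=[{"claw":0,"delta_pos":[10,-27.5,0],"turn":0},{"claw":0,"delta_pos":[10,-27.5,0],"turn":0},{"claw":0,"delta_pos":[10,-27.5,0],"turn":0},{"claw":0,"delta_pos":[10,-27.5,0],"turn":0},{"claw":0,"delta_pos":[10,-27.5,0],"turn":0},{"claw":0,"delta_pos":[10,-27.5,0],"turn":0},{"claw":0,"delta_pos":[10,-27.5,0],"turn":0},{"claw":0,"delta_pos":[10,-27.5,0],"turn":0}])

```text
clock: 1.43
eef_pos: [415.6, -375.0, 336.2]
tcp_rot: [-3.141, 0.001, -0.301]
contact_force: [0.4, -0.8, -0.2]
opening: -0.002
grasp_force: 0.0
```

>>> step_arm(motion=[{"claw":0,"delta_pos":[10,-27.5,0],"turn":0},{"claw":0,"delta_pos":[10,-27.5,0],"turn":0},{"claw":0,"delta_pos":[10,-27.5,0],"turn":0},{"claw":0,"delta_pos":[10,-27.5,0],"turn":0},{"claw":0,"delta_pos":[10,-27.5,0],"turn":0},{"claw":0,"delta_pos":[10,-27.5,0],"turn":0},{"claw":0,"delta_pos":[10,-27.5,0],"turn":0},{"claw":0,"delta_pos":[10,-27.5,0],"turn":0}])

```text
clock: 2.1
eef_pos: [558.0, -189.3, 336.1]
tcp_rot: [-3.142, 0.001, -0.301]
contact_force: [-0.1, -0.4, 0.3]
opening: -0.0
grasp_force: 0.0
```

>>> step_arm(motion=[{"claw":0,"delta_pos":[11,-27.5,0],"turn":0},{"claw":0,"delta_pos":[11,-27.5,0],"turn":0},{"claw":0,"delta_pos":[11,-27.5,0],"turn":0},{"claw":0,"delta_pos":[11,-27.5,0],"turn":0},{"claw":0,"delta_pos":[0,0,0],"turn":0},{"claw":0,"delta_pos":[0,0,0],"turn":0}])

```text
clock: 2.6
eef_pos: [632.9, -97.8, 335.7]
tcp_rot: [3.141, 0.002, -0.3]
contact_force: [-0.8, -0.5, -0.4]
opening: -0.0
grasp_force: 0.0
```

```bash
python3 st.py
```

```text
2.6 c-frame TCP [ 60.6   2.4 335.7] rot [ 3.141e+00  2.000e-03 -3.000e-01] F [-0.8 -0.5 -0.4] op -0.0 q [-0.16  0.31  1.48 -0.    1.35  1.71]
```

>>> step_arm(motion=[{"claw":0,"delta_pos":[0,0,20],"turn":0},{"claw":0,"delta_pos":[0,0,20],"turn":0},{"claw":0,"delta_pos":[0,0,20],"turn":0},{"claw":0,"delta_pos":[0,0,14],"turn":0},{"claw":0,"delta_pos":[-3,0,3],"turn":0},{"claw":0,"delta_pos":[-3,0,3],"turn":0},{"claw":0,"delta_pos":[-2,0,2],"turn":0},{"claw":0,"delta_pos":[0,0,0],"turn":0}])

```text
clock: 3.27
eef_pos: [624.6, -96.9, 255.8]
tcp_rot: [-3.142, -0.0, -0.305]
contact_force: [0.5, -0.1, -0.4]
opening: 0.003
grasp_force: 0.0
```

```bash
python3 st.py;python3 - <<'E'
from rig import *
import cv2
f=grab_frame("scene"); cv2.imwrite("pics/s1.png",cv2.resize(cv2.cvtColor(f["img"],cv2.COLOR_RGB2BGR)[80:290,110:320],None,fx=2.8,fy=2.8))
E
```

```text
3.27 c-frame TCP [ 52.5   0.8 255.8] rot [-3.142 -0.    -0.305] F [ 0.5 -0.1 -0.4] op 0.0 q [-0.16  0.35  1.6  -0.    1.19  1.72]
```

View pics/s1.png

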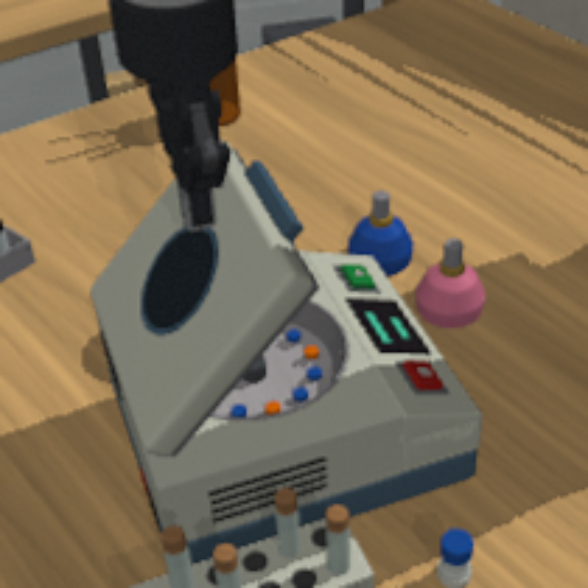

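The fingertips, at crop (200,215), hover just behind the outer face near its front edge. Next is the slow approach until contact.

>>> step_arm(motion=[{"claw":0,"delta_pos":[-2,0,1.8],"turn":0},{"claw":0,"delta_pos":[-2,0,1.8],"turn":0},{"claw":0,"delta_pos":[-2,0,1.8],"turn":0},{"claw":0,"delta_pos":[-2,0,1.8],"turn":0},{"claw":0,"delta_pos":[-2,0,1.8],"turn":0},{"claw":0,"delta_pos":[-2,0,1.8],"turn":0}])

```text
clock: 3.82
eef_pos: [613.9, -93.0, 244.9]
tcp_rot: [-3.142, -0.001, -0.305]
contact_force: [0.6, -0.3, 3.3]
opening: -0.001
grasp_force: 1.5
```

```bash
python3 st.py
```

```text
3.82 c-frame TCP [ 41.1   1.3 244.9] rot [-3.142e+00 -1.000e-03 -3.050e-01] F [ 0.6 -0.3  3.3] op -0.0 q [-0.15  0.34  1.64 -0.    1.16  1.72]
```

>>> step_arm(motion=[{"claw":0,"delta_pos":[-4,0,3],"turn":0},{"claw":0,"delta_pos":[-3.9,0,3.2],"turn":0},{"claw":0,"delta_pos":[-3.8,0,3.3],"turn":0},{"claw":0,"delta_pos":[-3.7,0,3.4],"turn":0},{"claw":0,"delta_pos":[-3.6,0,3.5],"turn":0},{"claw":0,"delta_pos":[-3.4,0,3.6],"turn":0},{"claw":0,"delta_pos":[-3.3,0,3.7],"turn":0},{"claw":0,"delta_pos":[-3.2,0,3.9],"turn":0}])

```text
clock: 4.48
eef_pos: [585.5, -84.2, 216.4]
tcp_rot: [3.141, 0.0, -0.305]
contact_force: [-1.4, -0.4, 3.3]
opening: -0.001
grasp_force: 1.2
```

>>> step_arm(motion=[{"claw":0,"delta_pos":[-3.1,0,4],"turn":0},{"claw":0,"delta_pos":[-2.9,0,4.1],"turn":0},{"claw":0,"delta_pos":[-2.8,0,4.1],"turn":0},{"claw":0,"delta_pos":[-2.7,0,4.2],"turn":0},{"claw":0,"delta_pos":[-2.5,0,4.3],"turn":0},{"claw":0,"delta_pos":[-2.4,0,4.4],"turn":0},{"claw":0,"delta_pos":[-2.2,0,4.5],"turn":0},{"claw":0,"delta_pos":[-2.1,0,4.5],"turn":0}])

```text
clock: 5.15
eef_pos: [566.0, -78.1, 182.2]
tcp_rot: [3.141, 0.0, -0.305]
contact_force: [-1.2, -0.4, 0.9]
opening: -0.001
grasp_force: 0.9
```

```bash
python3 st.py
```

```text
5.15 c-frame TCP [ -9.    1.2 182.2] rot [ 3.141  0.    -0.305] F [-1.2 -0.4  0.9] op -0.0 q [-0.14  0.33  1.8  -0.    1.01  1.74]
```

>>> step_arm(motion=[{"claw":0,"delta_pos":[-1.3,0,3],"turn":0},{"claw":0,"delta_pos":[-1.2,0,3],"turn":0},{"claw":0,"delta_pos":[-1.1,0,3],"turn":0},{"claw":0,"delta_pos":[-1,0,3],"turn":0},{"claw":0,"delta_pos":[-0.9,0,3],"turn":0},{"claw":0,"delta_pos":[-0.8,0,3],"turn":0},{"claw":0,"delta_pos":[-0.5,0,2],"turn":0},{"claw":0,"delta_pos":[-0.4,0,2],"turn":0}])

```text
clock: 5.82
eef_pos: [559.3, -75.8, 160.5]
tcp_rot: [-3.142, 0.0, -0.305]
contact_force: [-0.7, -0.1, 2.2]
opening: -0.0
grasp_force: 0.8
```

>>> step_arm(motion=[{"claw":0,"delta_pos":[0,0,1],"turn":0},{"claw":0,"delta_pos":[0,0,1],"turn":0},{"claw":0,"delta_pos":[0,0,1],"turn":0},{"claw":0,"delta_pos":[0,0,1],"turn":0},{"claw":0,"delta_pos":[0,0,1],"turn":0},{"claw":0,"delta_pos":[0,0,0],"turn":0}])

```text
clock: 6.32
eef_pos: [559.5, -75.9, 155.6]
tcp_rot: [-3.141, -0.0, -0.305]
contact_force: [0.2, 0.2, -0.8]
opening: -0.002
grasp_force: 0.0
```

```bash
python3 st.py
```

```text
6.32 c-frame TCP [-15.9   1.3 155.6] rot [-3.141 -0.    -0.305] F [ 0.2  0.2 -0.8] op -0.0 q [-0.14  0.36  1.84  0.    0.95  1.74]
```

>>> step_arm(motion=[{"claw":0,"delta_pos":[0,0,0.8],"turn":0},{"claw":0,"delta_pos":[0,0,0.8],"turn":0},{"claw":0,"delta_pos":[0,0,0.8],"turn":0},{"claw":0,"delta_pos":[0,0,0],"turn":0}])

```text
clock: 6.65
eef_pos: [559.4, -75.9, 153.2]
tcp_rot: [-3.142, 0.0, -0.305]
contact_force: [0.2, -0.3, -0.8]
opening: 0.006
grasp_force: 0.0
```

>>> step_arm(motion=[{"claw":0,"delta_pos":[0,0,0.8],"turn":0},{"claw":0,"delta_pos":[0,0,0],"turn":0}])

```text
clock: 6.82
eef_pos: [559.6, -76.0, 153.0]
tcp_rot: [-3.142, -0.0, -0.305]
contact_force: [-1.9, 1.0, 6.2]
opening: -0.002
grasp_force: 3.1
```

>>> step_arm(motion=[{"claw":0,"delta_pos":[0,0,0.8],"turn":0},{"claw":0,"delta_pos":[0,0,0],"turn":0}])

```text
clock: 6.98
eef_pos: [559.6, -76.0, 153.0]
tcp_rot: [-3.142, -0.0, -0.305]
contact_force: [-5.3, 1.2, 14.0]
opening: -0.0
grasp_force: 6.9
```

>>> step_arm(motion=[{"claw":0,"delta_pos":[0,0,0.6],"turn":0},{"claw":0,"delta_pos":[0,0,0],"turn":0}])

```text
clock: 7.15
eef_pos: [559.6, -76.0, 152.9]
tcp_rot: [-3.142, -0.001, -0.305]
contact_force: [-7.4, 0.6, 19.0]
opening: 0.0
grasp_force: 9.8
```

Lid is at its hard stop: the TCP stays at z 153 while the force climbs to 19 N. I'll lift off and move over START.

>>> step_arm(motion=[{"claw":0,"delta_pos":[0,0,-2],"turn":0},{"claw":0,"delta_pos":[0,0,-10],"turn":0},{"claw":0,"delta_pos":[0,0,-15],"turn":0},{"claw":0,"delta_pos":[-15,12,-10],"turn":0},{"claw":0,"delta_pos":[-20,15,0],"turn":0},{"claw":0,"delta_pos":[-20,15,0],"turn":0},{"claw":0,"delta_pos":[-20,15,0],"turn":0},{"claw":0,"delta_pos":[-16,14,0],"turn":0}])

```text
clock: 7.82
eef_pos: [449.9, -116.5, 188.5]
tcp_rot: [3.141, -0.0, -0.305]
contact_force: [-0.1, -0.4, 0.3]
opening: 0.003
grasp_force: 0.0
```

>>> step_arm(motion=[{"claw":0,"delta_pos":[0,0,20],"turn":0},{"claw":0,"delta_pos":[0,0,20],"turn":0},{"claw":0,"delta_pos":[0,0,10],"turn":0},{"claw":0,"delta_pos":[0,0,0],"turn":0}])

```text
clock: 8.15
eef_pos: [450.2, -116.1, 136.7]
tcp_rot: [3.141, 0.003, -0.305]
contact_force: [-0.4, 0.2, -0.6]
opening: 0.0
grasp_force: 0.0
```

```bash
python3 st.py; python3 - <<'E'
from rig import *
import cv2,numpy as np
f=grab_frame("scene"); a=cv2.cvtColor(f["img"],cv2.COLOR_RGB2BGR)[110:240,160:290]
g=grab_frame("top"); b=cv2.cvtColor(g["img"],cv2.COLOR_RGB2BGR)[98:228,218:348]
cv2.imwrite("pics/s2.png",cv2.resize(np.hstack([a,b]),None,fx=3,fy=3,interpolation=cv2.INTER_CUBIC))
E
```

```text
8.15 c-frame TCP [-108.1  -69.9  136.7] rot [ 3.141e+00  3.000e-03 -3.050e-01] F [-0.4  0.2 -0.6] op 0.0 q [-0.26  0.24  2.06 -0.    0.84  1.62]
```

View pics/s2.png

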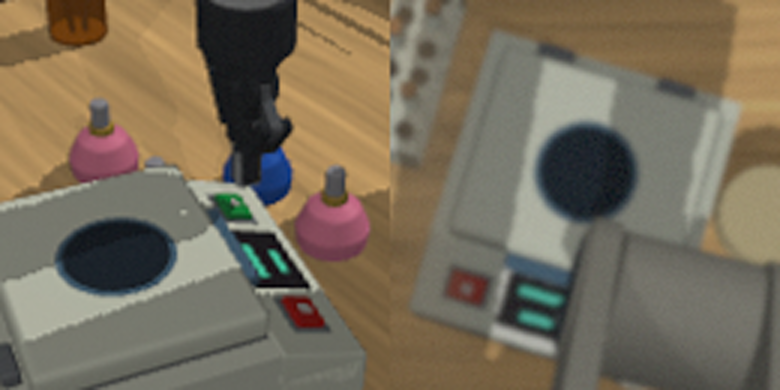

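The lid lies flat and shut, and the fingertips, at crop (245,183), stand above the green key at (233,206). I'll press down gently.

>>> step_arm(motion=[{"claw":0,"delta_pos":[0,0,6],"turn":0},{"claw":0,"delta_pos":[0,0,5],"turn":0},{"claw":0,"delta_pos":[0,0,4],"turn":0},{"claw":0,"delta_pos":[0,0,2],"turn":0},{"claw":0,"delta_pos":[0,0,2],"turn":0},{"claw":0,"delta_pos":[0,0,1],"turn":0},{"claw":0,"delta_pos":[0,0,0],"turn":0}])

```text
clock: 8.83
eef_pos: [451.3, -116.3, 118.0]
tcp_rot: [3.142, 0.0, -0.305]
contact_force: [-0.3, 0.3, -0.1]
opening: 0.001
grasp_force: 0.0
```

>>> step_arm(motion=[{"claw":0,"delta_pos":[0,0,1],"turn":0},{"claw":0,"delta_pos":[0,0,1],"turn":0},{"claw":0,"delta_pos":[0,0,0],"turn":0}])

```text
clock: 9.08
eef_pos: [451.6, -116.4, 116.3]
tcp_rot: [-3.142, -0.001, -0.305]
contact_force: [0.3, 0.5, 2.5]
opening: -0.001
grasp_force: 0.8
```

>>> step_arm(motion=[{"claw":0,"delta_pos":[0,0,1],"turn":0},{"claw":0,"delta_pos":[0,0,0],"turn":0}])

```text
clock: 9.25
eef_pos: [451.8, -116.5, 115.4]
tcp_rot: [-3.142, -0.001, -0.305]
contact_force: [1.4, -0.7, 3.3]
opening: -0.005
grasp_force: 1.2
```

Contact was near z 117, and the key spring is giving as expected.

>>> step_arm(motion=[{"claw":0,"delta_pos":[0,0,1],"turn":0},{"claw":0,"delta_pos":[0,0,1],"turn":0},{"claw":0,"delta_pos":[0,0,0],"turn":0}])

```text
clock: 9.5
eef_pos: [451.8, -116.4, 113.4]
tcp_rot: [-3.142, -0.001, -0.305]
contact_force: [1.9, -1.6, 5.4]
opening: -0.0
grasp_force: 2.0
```

>>> step_arm(motion=[{"claw":0,"delta_pos":[0,0,0.8],"turn":0},{"claw":0,"delta_pos":[0,0,0],"turn":0}])

```text
clock: 9.67
eef_pos: [451.9, -116.4, 112.6]
tcp_rot: [-3.142, -0.001, -0.305]
contact_force: [1.3, 0.3, 5.5]
opening: 0.004
grasp_force: 2.3
```

>>> step_arm(motion=[{"claw":0,"delta_pos":[0,0,0.6],"turn":0},{"claw":0,"delta_pos":[0,0,0],"turn":0}])

```text
clock: 9.83
eef_pos: [452.0, -116.5, 112.3]
tcp_rot: [-3.142, -0.001, -0.305]
contact_force: [0.7, -0.0, 8.7]
opening: -0.001
grasp_force: 4.0
```

One more bit to confirm the stop, then release.

>>> step_arm(motion=[{"claw":0,"delta_pos":[0,0,0.8],"turn":0},{"claw":0,"delta_pos":[0,0,0],"turn":0},{"claw":0,"delta_pos":[0,0,0],"turn":0}])

```text
clock: 10.08
eef_pos: [452.1, -116.5, 112.0]
tcp_rot: [-3.142, -0.002, -0.305]
contact_force: [-2.1, -0.0, 15.5]
opening: 0.002
grasp_force: 7.7
```

>>> step_arm(motion=[{"claw":0,"delta_pos":[0,0,-2],"turn":0},{"claw":0,"delta_pos":[0,0,-4],"turn":0},{"claw":0,"delta_pos":[0,0,-10],"turn":0},{"claw":0,"delta_pos":[0,0,-20],"turn":0},{"claw":0,"delta_pos":[-10,0,-30],"turn":0},{"claw":0,"delta_pos":[-20,0,-30],"turn":0},{"claw":0,"delta_pos":[-20,0,-20],"turn":0},{"claw":0,"delta_pos":[0,0,0],"turn":0}])

```text
clock: 10.75
eef_pos: [402.1, -100.8, 230.4]
tcp_rot: [-3.141, -0.003, -0.305]
contact_force: [0.8, -0.5, 0.3]
opening: -0.0
grasp_force: 0.0
```

```bash
python3 - <<'E'
from rig import *
import cv2,numpy as np
f=grab_frame("scene"); cv2.imwrite("pics/s3.png",cv2.resize(cv2.cvtColor(f["img"],cv2.COLOR_RGB2BGR)[110:340,120:310],None,fx=2.5,fy=2.5,interpolation=cv2.INTER_CUBIC))
E
```

```text
(no output)
```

View pics/s3.png

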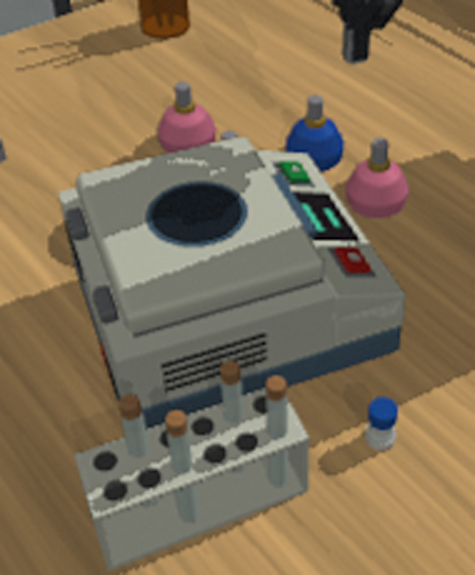

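The lid is shut flat, START at (293,172) is released, and the rack and vial are undisturbed. Handing in.

```bash
python3 -c "
from rig import *
print(sign_off())"
```

```text
the job is handed in; nothing more can be done
None
```

I pushed the lid slowly to its hard stop from its outer face, then pressed the START key right down and released it; the job was handed in about 11 s into the 38 s limit, but no verdict was returned.

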